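# Swing-top bottles into their coasters

### The arm

A 6-joint arm with a two-finger parallel gripper is mounted at the origin on the work surface. World frame = base frame: x ahead of the robot, y to its left, z up, the work surface at z = 0. Lengths are in mm, angles in degrees, forces in N, time in s.
With the tool pointing down it reaches from about 350 to 850 mm from the base axis. Payload 8.1 kg.
Tool frame: the origin (TCP) lies midway between the tips of the shut fingers; the grasp point (between the pads) lies 19 mm behind it; z points along the fingers, y is the direction in which the jaws open and shut (so a half turn about z gives the same grasp; the last joint's range is limited). The gripper opens to 85 mm and grips with 20 to 120 N. Pads are 22 mm wide; open, the fingers measure 114 mm over their backs; the gripper's body (76 mm by 85 mm) begins 54 mm behind the grasp point. The pads swing forward as they close: fully open they stand 13 mm farther back than shut.
Start: joints at [-4.893, 7.471, 85.268, -0, 87.261, -4.893], TCP at [600.004, 0.022, 231.292] pointing down, gripper open.
Joint ranges: [-169.43, 169.43], [-51.17, 129.36], [1.28, 143.12], [-76.62, 256.62], [0, 156.53], [-152.29, 152.29]. Speed limits (degrees/s): [136.94, 136.94, 159.86, 180, 180, 180].

### API

Orientations are given as a 3x3 rotation matrix whose columns are the frame's x, y, z axes.
In Python, from bench import readout, cams, finish_job gives the robot as it stands.
- The arm moves only by the tool send_rows, never from a script. Its argument "motion" is a list of rows, each a list of 5 numbers: the closure, from 0 (fully open) to 1 (shut), then the shift along the tool's x, y, z in mm, then the turn about the tool's z in degrees. A call has 1 to 20 rows; each row shifts and turns the commanded pose from where the row before left it, along the tool's axes as they then stand; what a row does not reach is not made up. A row lasts 1/10 s, in which the tool goes at most 50 mm and 8.59 degrees, less where a joint would pass 70% of its speed; a pose out of reach is approached as far as the arm can. A call with a gripper value outside its range is refused whole. The fingers move at their own pace and stop on an object; "force" is the grip in N (left out, the last holds). Time passes only in rows, so rows that do not move let the fingers close. It gives the time, the measured TCP pose, the force and the opening at its end, in the units of the state.
- readout.observe(): the state, without advancing time (a new reading comes with each control period).
- cams.snapshot(name): name is "scene" or "side" or "wrist"; returns (picture, depth): 400x640x3 uint8, red, green, blue; 400x640 float32, mm along the optical axis (not along the pixel's ray), 0 where there is no reading.
- cams.camera_params(name): a dict with "fx", "fy", "cx", "cy" (pixels), "D" ([k1, k2, p1, p2, k3] as OpenCV has them; the pictures are not rectified), "R" (3x3) and "t" (3): a world point X has camera coordinates R X + t; the wrist camera has in their place "hand_eye" (4x4, takes a point from camera to tool coordinates, whose origin is the TCP and whose axes are the flange's). Camera axes: x right, y down, z forward; pixel columns grow to the right and rows downward; lengths in mm; the calibration is good to about 2 mm. A picture is of the moment at which its call begins: read the wrist's pose just before it. camera_params takes no time and is no camera call.
- finish_job(): hands the job in, once; it reports no verdict.
The state is a dict: "clock": time; "joint_pos": joint angles; "joint_vel": joint speeds; "joint_torque": joint torques, N m; "tool_pos": TCP position; "tool_rot": TCP orientation; "force": force on the tool from outside, world axes, zero at the start; "torque": the same for the moment, N m; "grip_width": finger opening in mm.
Only numpy, scipy, OpenCV 4.12 (cv2) and the standard library are available. Lean on these libraries where they do the work, as an engineer would, in place of code of your own. Each camera call takes 0.05 s, during which the arm holds its last target.

### The job

The syrup bottles drip and mark the oak, so stand each of the four swing-top bottles (white stopper and wire clip) inside the rim of the brass coaster made for its shape and size: round in round, square in square, large in large, small in small, the square ones turned to sit in line with their coaster's sides. Set each down flat and upright without dropping or tipping it, and leave the two corked bottles standing where they are.

Things in the scene. Friction and masses are not known exactly. Their poses are not given: they have to be found in the camera images.
- round_large: Large round swing-top bottle of amber glass: white stopper, orange gasket and wire clip on top. Round body of diameter 62 mm up to 80 mm, shoulder narrowing up to 106 mm, then straight round neck and stopper of 26 mm from 106 to 150 mm (full height); grip there from any side (clip wires do not hinder). About 360 g. Loose, upright; origin at the centre of its underside, z up.
- round_small: Small round swing-top bottle of green glass: white stopper, orange gasket and wire clip on top. Round body of diameter 44 mm up to 58 mm, shoulder narrowing up to 76 mm, then straight round neck and stopper of 26 mm from 76 to 120 mm (full height); grip there from any side (clip wires do not hinder). About 160 g. Loose, upright; origin at the centre of its underside, z up.
- square_large: Large square swing-top bottle of green glass: white stopper, orange gasket and wire clip on top. Square body with sides 60 mm up to 78 mm, shoulder narrowing up to 106 mm, then straight round neck and stopper of 26 mm from 106 to 150 mm (full height); grip there from any side (clip wires do not hinder). About 380 g. Loose, upright; origin at the centre of its underside, z up, x and y square to its flat sides.
- square_small: Small square swing-top bottle of amber glass: white stopper, orange gasket and wire clip on top. Square body with sides 43 mm up to 58 mm, shoulder narrowing up to 76 mm, then straight round neck and stopper of 26 mm from 76 to 120 mm (full height); grip there from any side (clip wires do not hinder). About 170 g. Loose, upright; origin at the centre of its underside, z up, x and y square to its flat sides.
- coaster_round_large: Large round bottle coaster: brass rim 14 mm high and 4 mm thick round a flat cork floor 5 mm above the table, inside diameter 78 mm. Fixed to the table. Origin at the centre of its underside, table level. For the large round swing-top bottle.
- coaster_round_small: Small round bottle coaster: brass rim 14 mm high and 4 mm thick round a flat cork floor 5 mm above the table, inside diameter 60 mm. Fixed to the table. Origin at the centre of its underside, table level. For the small round swing-top bottle.
- coaster_square_large: Large square bottle coaster: brass rim 14 mm high and 4 mm thick round a flat cork floor 5 mm above the table, inside width 76 mm. Fixed to the table. Origin at the centre of its underside, table level, x and y square to its sides. For the large square swing-top bottle.
- coaster_square_small: Small square bottle coaster: brass rim 14 mm high and 4 mm thick round a flat cork floor 5 mm above the table, inside width 59 mm. Fixed to the table. Origin at the centre of its underside, table level, x and y square to its sides. For the small square swing-top bottle.
- corked_round: Bystander: round bottle of green glass closed with a brown cork and no wire clip, body 54 mm wide, neck 26 mm with a 31 mm lip, 136 mm high. Loose, upright; origin at the centre of its underside, z up. (Unlisted fixed barware up to 75 mm high also stands among the bottles.)
- corked_square: Bystander: square bottle of amber glass closed with a brown cork and no wire clip, body 50 mm wide, neck 26 mm with a 31 mm lip, 130 mm high. Loose, upright; origin at the centre of its underside, z up. (Unlisted fixed barware up to 75 mm high also stands among the bottles.)

How it is judged:
By the outcome, as a careful person would: the job done as asked, in the order asked, and still so for the second after the job is handed in, with the robot touching nothing.
It also fails if it takes over 104 s, if anything falls off the work surface, if the arm or the gripper's body presses on something with over 40 N, if the wrist force passes 120 N, or if a joint passes its speed limit or range.

## Working session

There is one attempt and no reset: what is moved stays moved. The work goes in short steps, Python scripts to look and compute and a tool call to move; the robot and the scene stay as the last step left them, time stands still between calls to the robot, and variables do not carry over. Pictures are saved under pics/ and viewed, and the job is handed in when it is done.

Besides the shell and the picture viewer there is one more tool, called after "Emit:" as a command line: name --pt "numbers of a row" for each row, then --argument value for the rest. send_rows: Moves the arm, as the interface text tells. Its arguments: {"type":"object","properties":{"motion":{"type":"array","items":{"type":"array","items":{"type":"number"}}},"force":{"type":"number"}},"required":["motion"]}

```bash
ls; mkdir -p pics
cat > h.py <<'E'
import numpy as np,cv2
from bench import readout,cams
def snap(n,f):
    s=readout.observe(); p,d=cams.snapshot(n); cv2.imwrite('pics/'+f+'.png',cv2.cvtColor(p,cv2.COLOR_RGB2BGR)); np.savez('pics/'+f+'.npz',p=p,d=d,T=np.array(s['tool_pos']),R=np.array(s['tool_rot'])); return s
E
python3 - <<'E'
from h import *
s=snap('scene','scene0');snap('side','side0');snap('wrist','wrist0')
print(s)
for n in('scene','side','wrist'):print(cams.camera_params(n))
E
```

```text
pics
{'clock': 0.0, 'joint_pos': array([-4.89349100e+00,  7.51646577e+00,  8.53306138e+01, -3.90236269e-04,
        8.72616124e+01, -4.89198497e+00]), 'joint_vel': array([ 0.04453489, -0.06147236, -0.08244408,  0.07364575,  0.09351214,
        0.046845  ]), 'joint_torque': array([-1.90700346e-03, -5.69404185e+01, -5.00557995e+01, -2.19391650e-04,
        1.44415747e-02,  7.24149572e-05]), 'tool_pos': array([5.99437928e+02, 6.34558093e-02, 2.30217494e+02]), 'tool_rot': array([[ 2.60997570e-05,  9.99998212e-01, -1.89069657e-03],
       [ 9.99999988e-01, -2.58066588e-05,  1.55045489e-04],
       [ 1.54996419e-04, -1.89070059e-03, -9.99998201e-01]]), 'force': array([0.6528132 , 0.555929  , 0.57554127]), 'torque': array([-0.03694914,  0.02575589,  0.04549112]), 'grip_width': 85.52637158283646}
{'fx': 387.7243869681871, 'fy': 387.7243869681871, 'cx': 317.47941254890117, 'cy': 193.76347966358802, 'D': array([-0.08471417,  0.        ,  0.        ,  0.        ,  0.        ]), 'R': array([[ 0.68799482,  0.7254317 ,  0.02029734],
       [ 0.51397766, -0.46732659, -0.71932803],
       [-0.512337
[... 321 characters left out ...]
02397],
       [-0.08126041, -0.62455242, -0.77674386],
       [ 0.10340351,  0.76983299, -0.62981337]]), 't': array([-508.79793866,   72.94383191, 1055.01103889])}
{'fx': 340.2289504505047, 'fy': 340.2289504505047, 'cx': 319.45967578335024, 'cy': 199.62083233833783, 'D': array([-0.03562842,  0.        ,  0.        ,  0.        ,  0.        ]), 'hand_eye': array([[ 4.51437374e-05, -9.49482549e-01, -3.13819832e-01,
         8.11212508e+01],
       [ 9.99999773e-01, -1.68208225e-04,  6.52777425e-04,
        -2.14527883e-01],
       [-6.72587851e-04, -3.13819790e-01,  9.49482326e-01,
        -1.42427610e+02],
       [ 0.00000000e+00,  0.00000000e+00,  0.00000000e+00,
         1.00000000e+00]])}
```

View pics/scene0.png

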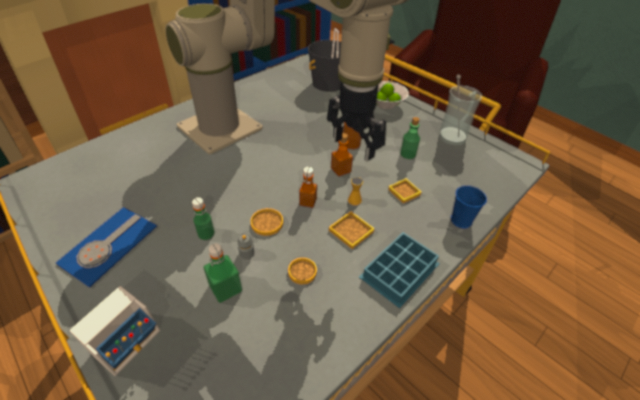

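View pics/side0.png

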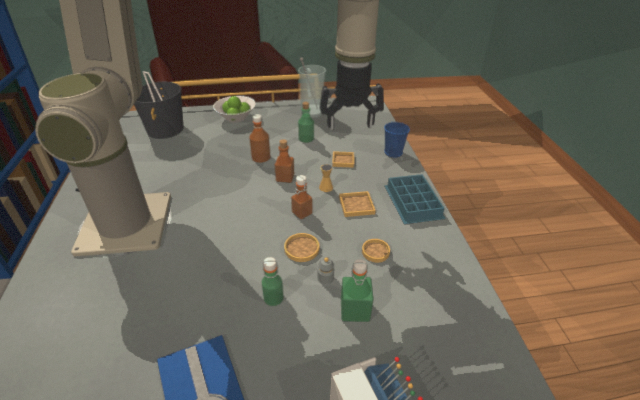

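View pics/wrist0.png

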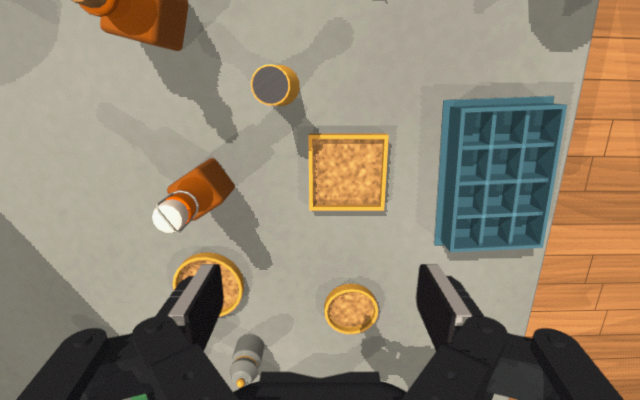

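The scene, side and wrist views show all the things needed. In side0 the round large amber bottle is at (260,138), the square small amber at (302,197), the round small green at (272,282) and the square large green at (357,292). The corked bottles are at (285,160) and (306,122). The coasters are at (302,248), (376,250), (357,204) and (344,160). Next I'll fuse the depth images into a top-down map.

```bash
cat >> h.py <<'E'
def cloud(n,f,step=1):
    c=cams.camera_params(n); z=np.load('pics/'+f+'.npz'); d=z['d']; p=z['p']
    K=np.array([[c['fx'],0,c['cx']],[0,c['fy'],c['cy']],[0,0,1]])
    v,u=np.mgrid[0:400,0:640]; m=d>0
    uv=np.stack([u[m],v[m]],1).astype(np.float64)
    n2=cv2.undistortPoints(uv[:,None],K,np.array(c['D']))[:,0]
    P=np.c_[n2,np.ones(len(n2))]*d[m][:,None]
    if n=='wrist':
        H=c['hand_eye']; P=P@H[:3,:3].T+H[:3,3]; W=P@z['R'].T+z['T']
    else: W=(P-c['t'])@c['R']
    return W,p[m],uv
def project(n,X,T=None,R=None):
    c=cams.camera_params(n); X=np.atleast_2d(X)
    K=np.array([[c['fx'],0,c['cx']],[0,c['fy'],c['cy']],[0,0,1]])
    if n=='wrist':
        H=c['hand_eye']; P=(X-T)@R; P=(P-H[:3,3])@H[:3,:3]
    else: P=X@np.array(c['R']).T+c['t']
    return cv2.projectPoints(P[:,None],np.zeros(3),np.zeros(3),K,np.array(c['D']))[0][:,0]
def ray(n,uv,T=None,R=None):
    c=cams.camera_params(n)
    K=np.array([[c['fx'],0,c['cx']],[0,c['fy'],c['cy']],[0,0,1]])
    q=cv2.undistortPoints(np.array(uv,float).reshape(-1,1,2),K,np.array(c['D']))[:,0]
    P=np.c_[q,np.ones(len(q))]
    if n=='wrist':
        H=c['hand_eye']; return R@H[:3,3]+T, P@H[:3,:3].T@R.T
    return -np.array(c['R']).T@c['t'], P@np.array(c['R'])
def tri(obs):
    A=np.zeros((3,3));b=np.zeros(3)
    for o,d in obs:
        d=d/np.linalg.norm(d);M=np.eye(3)-np.outer(d,d);A+=M;b+=M@o
    return np.linalg.solve(A,b)
E
python3 - <<'E'
from h import *
ims=[]
S=1.0; x0,x1,y0,y1=250,900,-420,480
for n,f in(('scene','scene0'),('side','side0'),('wrist','wrist0')):
    W,C,uv=cloud(n,f)
    t=W[(abs(W[:,2])<15)&(W[:,0]>350)&(W[:,0]<750)&(abs(W[:,1])<300)]
    print(n,'table med z',np.median(t[:,2]),t[:,2].std())
    im=np.zeros((y1-y0,x1-x0,3),np.uint8)
    m=(W[:,2]>-20)&(W[:,2]<170)&(W[:,0]>x0)&(W[:,0]<x1-1)&(W[:,1]>y0)&(W[:,1]<y1-1)
    W,C=W[m],C[m];o=np.argsort(W[:,2]);W,C=W[o],C[o]
    for a in(0,1):
      for b in(0,1):
        im[(y1-1-W[:,1]).astype(int)-a,(W[:,0]-x0).astype(int)+b]=C
    ims.append(im[:,:,::-1])
cv2.imwrite('pics/top.png',cv2.resize(np.hstack(ims[:2]),(800,554)))
cv2.imwrite('pics/topw.png',cv2.resize(ims[2],(433,600)))
E
```

```text
scene table med z 0.8839342254398095 3.019338995538753
side table med z 0.09264157911727704 3.2519920186063556
wrist table med z -0.14685059478193807 2.617206007315372
```

View pics/top.png

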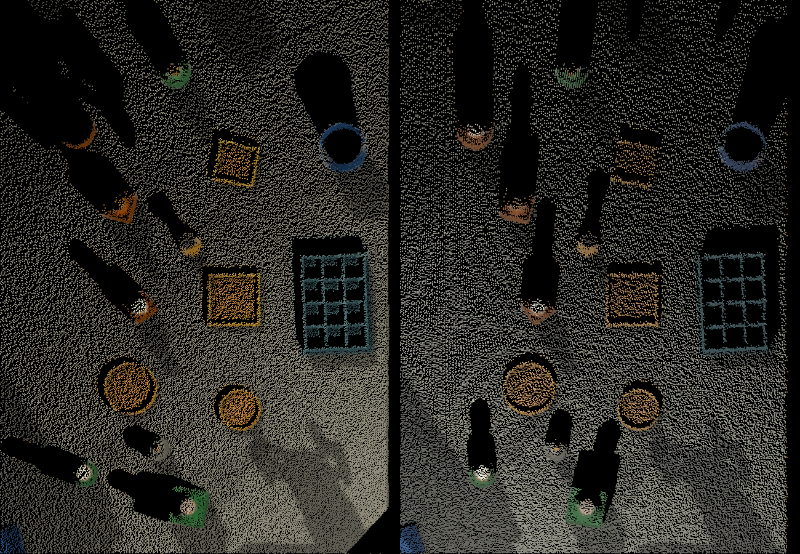

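The top map shows every piece clearly, so I'll fit each one now.

```bash
cat > fit.py <<'E'
from h import *
from scipy.optimize import least_squares
def clouds(tags):
    return {n:cloud(n,f) for n,f in tags}
def circ(P,r,c0):
    return least_squares(lambda c:np.hypot(P[:,0]-c[0],P[:,1]-c[1])-r,c0,loss='soft_l1',f_scale=2).x
def sqfit(P,half,c0,fixc=None):
    best=None
    for a0 in range(0,90,10):
        def f(q):
            a=np.radians(q[2]);dx,dy=P[:,0]-q[0],P[:,1]-q[1]
            u=np.cos(a)*dx+np.sin(a)*dy;v=-np.sin(a)*dx+np.cos(a)*dy
            return np.maximum(abs(u),abs(v))-half
        if fixc is None: r=least_squares(f,[*c0,a0],loss='soft_l1',f_scale=2,x_scale=[1,1,5])
        else:
            g=lambda a:f([*fixc,a[0]]); r=least_squares(g,[a0],loss='soft_l1',f_scale=2)
        if best is None or r.cost<best.cost:best=r
    return best.x,best.cost/len(P)
B={'round_large':(372,266,31,150,106,80),'square_small':(474,-20,21.5,120,76,58),'round_small':(385,-288,22,120,76,58),'square_large':(554,-345,30,150,106,78),'corked_square':(440,139,25,130,100,60),'corked_round':(531,358,27,136,100,60)}
C={'round_large':(461,-149,39),'round_small':(640,-183,30),'square_large':(629,-2,38),'square_small':(635,220,29.5)}
E
python3 - <<'E'
from fit import *
cl=clouds([('scene','scene0'),('side','side0'),('wrist','wrist0')])
for k,(x,y,h,H,zn,zb) in B.items():
    for n,(W,c,uv) in cl.items():
        m=np.hypot(W[:,0]-x,W[:,1]-y)<60; w=W[m]
        nk=w[(w[:,2]>zn+4)&(w[:,2]<H-8)&(np.hypot(w[:,0]-x,w[:,1]-y)<40)]
        if len(nk)<15: print(k,n,'few');continue
        q=circ(nk,13,[x,y]); b=w[(w[:,2]>8)&(w[:,2]<zb-4)]
        tt=w[w[:,2]>zn]; ztop=np.percentile(tt[:,2],97)
        o=sqfit(b,h,q) if 'square' in k else circ(b,h,q)
        o2=sqfit(b,h,q,q) if 'square' in k else ''
        print(k,n,len(nk),q.round(1),'top',ztop.round(1),len(b),o,o2)
for k,(x,y,h) in C.items():
    for n,(W,c,uv) in cl.items():
        m=(np.hypot(W[:,0]-x,W[:,1]-y)<70)&(W[:,2]>10.5)&(W[:,2]<20); P=W[m]
        if len(P)<15: print(k,n,'few');continue
        o=sqfit(P,h+2,[x,y]) if 'square' in k else circ(P,h+2,[x,y])
        print('coaster',k,n,len(P),o, 'rimz',np.median(P[:,2]).round(1))
E
```

```text
round_large scene few
round_large side 80 [373.1 269.1] top 151.9 343 [371.21035325 270.14617323] 
round_large wrist few
square_small scene 99 [475.7 -18.9] top 325.3 214 (array([475.11601812, -18.95644972,  32.2108227 ]), np.float64(0.6123055646233155)) (array([31.9427604]), np.float64(0.6475224574780443))
square_small side 105 [473.6 -19.2] top 339.4 280 (array([473.67896061, -18.72729873, 122.52921911]), np.float64(0.47858300567275974)) (array([32.40628576]), np.float64(0.5295074234853325))
square_small wrist 642 [476.  -19.1] top 121.2 751 (array([475.61102213, -19.38417055,  32.7144315 ]), np.float64(0.1053446712962352)) (array([32.82365166]), np.float64(0.21318636797205384))
round_small scene 118 [ 384.5 -289.5] top 122.6 229 [ 384.03995914 -289.61603635] 
round_small side 146 [ 383.1 -289.9] top 120.8 269 [ 384.05024214 -289.49139588] 
round_small wrist few
square_large scene 139 [ 554.6 -344.6] top 151.4 555 (array([ 553.70350564, -344.50866744,   -9.80773125]), np.float64(0.3300178029145039)) (array([80.10622361]), np.float64(0.5581440167047765))
square_large side 175 [ 552.
[... 1337 characters left out ...]
1 -184.94592832] rimz 13.4
coaster square_large scene 237 (array([ 6.29838311e+02, -8.60902886e+00,  1.73768381e-01]), np.float64(1.0471712294373707)) rimz 14.2
coaster square_large side 179 (array([ 6.26629263e+02, -8.82329400e+00,  2.52865743e-02]), np.float64(1.1893890522501416)) rimz 13.6
coaster square_large wrist 1207 (array([ 6.29176696e+02, -7.18456705e+00,  6.55954995e-02]), np.float64(0.6987228692242927)) rimz 13.6
coaster square_small scene 145 (array([633.35124792, 212.55395265, -11.65675949]), np.float64(1.2871877225917243)) rimz 14.0
coaster square_small side 103 (array([630.32642532, 211.90816878, -13.25304627]), np.float64(1.6096808104291804)) rimz 13.6
square_small wrist few
```

Two or three views agree on heights (stoppers at 121/151 mm, rims at about 13.5 mm) and positions; the side camera reads about 2 mm low in x. I'll start with square_small because it stands in the middle: hover first, then check the pose.

Emit:
send_rows --pt "0 -4 -25 0 0" --pt "0 -5 -33 0 0" --pt "0 -5 -33 0 0" --pt "0 -5 -33 0 0" --pt "0 0 0 30 0" --pt "0 0 0 30 0" --pt "0 0 0 10 0" --pt "0 0 0 0 0" --pt "0 0 0 0 0" --force 40

```text
clock: 1.05
tool_pos: [476.5, -19.0, 162.2]
tool_rot: [[-0.0, 1.0, 0.0], [1.0, 0.0, -0.0], [-0.0, 0.0, -1.0]]
force: [-0.1, -0.1, 0.8]
grip_width: 85.2
```

```bash
cat >> fit.py <<'E'
def go(x,y,z=None):
    s=readout.observe();T=s['tool_pos'];R=s['tool_rot']
    d=np.array([x,y,T[2] if z is None else z])-T
    yaw=np.degrees(np.arctan2(R[1,1],R[0,1]))
    print('T',T.round(1),'jaw yaw',yaw.round(2),'tool delta',(R.T@d).round(1),'t',round(s['clock'],2),'j',s['joint_pos'].round(0),'F',s['force'].round(1),'w',round(s['grip_width'],1),'tilt',np.degrees(np.arccos(-R[2,2])).round(2))
E
python3 -c "
from fit import *
for i in range(3): go(475.7,-19.1,82)
s=snap('wrist','w1')
W,c,uv=cloud('wrist','w1')
for k in('square_small','corked_square'):
  x,y,h,H,zn,zb=B[k]
  w=W[np.hypot(W[:,0]-x,W[:,1]-y)<60]
  nk=w[(w[:,2]>zn+4)&(w[:,2]<H-8)]
  print(k,len(nk),circ(nk,13,[x,y]) if len(nk)>10 else '')
"
```

```text
T [476.5 -19.  162.2] jaw yaw 0.0 tool delta [-0.1 -0.9 80.2] t 1.05 j [ -8.  -9. 109.   0.  80.  -8.] F [-0.1 -0.1  0.8] w 85.2 tilt 0.03
T [476.5 -19.  162.2] jaw yaw 0.0 tool delta [-0.1 -0.9 80.2] t 1.05 j [ -8.  -9. 109.   0.  80.  -8.] F [-0.1 -0.1  0.8] w 85.2 tilt 0.03
T [476.5 -19.  162.2] jaw yaw 0.0 tool delta [-0.1 -0.9 80.2] t 1.05 j [ -8.  -9. 109.   0.  80.  -8.] F [-0.1 -0.1  0.8] w 85.2 tilt 0.03
square_small 648 [475.51560537 -18.9606795 ]
corked_square 0
```

View pics/w1.png

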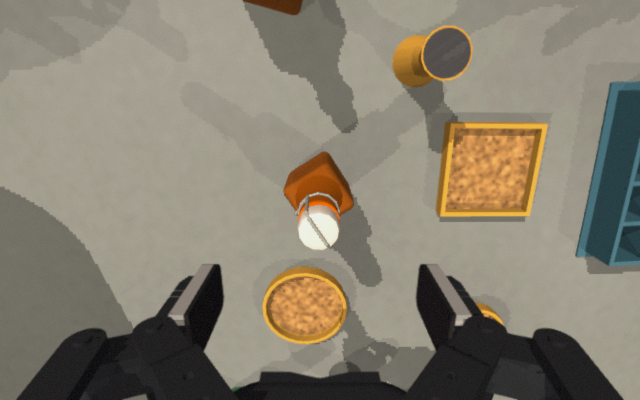

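The wrist view shows the white stopper at (318,229), midway between the pads. I'll descend and grip.

Emit:
send_rows --pt "0 0 -1 25 0" --pt "0 0 0 25 0" --pt "0 0 0 20 0" --pt "0 0 0 10 0" --pt "0 0 0 0 0" --pt "1 0 0 0 0" --pt "1 0 0 0 0" --pt "1 0 0 0 0" --pt "1 0 0 0 0" --pt "1 0 0 0 0" --pt "1 0 0 0 0" --pt "1 0 0 0 0" --pt "1 0 0 0 0" --force 40

```text
clock: 2.4
tool_pos: [475.7, -19.1, 82.1]
tool_rot: [[0.0, 1.0, 0.001], [1.0, -0.0, -0.0], [-0.0, 0.001, -1.0]]
force: [0.0, -0.2, 4.8]
grip_width: 25.2
```

```bash
python3 -c "
from fit import *
go(632.5,212.2)"
```

```text
T [475.7 -19.1  82.1] jaw yaw -0.0 tool delta [2.313e+02 1.568e+02 2.000e-01] t 2.4 j [ -8.  -5. 114.   0.  71.  -8.] F [ 0.  -0.2  4.8] w 25.2 tilt 0.08
```

It has hold at 25.2 mm. Now I'll lift and move most of the way, to look at the small square coaster, which has been seen only by the far cameras.

Emit:
send_rows --pt "1 0 0 -5 0" --pt "1 0 0 -15 0" --pt "1 0 0 -30 0" --pt "1 0 0 -30 0" --pt "1 0 0 -20 0" --pt "1 0 0 -10 0" --pt "1 13 14 0 0" --pt "1 28 28 0 0" --pt "1 28 28 0 0" --pt "1 28 28 0 0" --pt "1 28 28 0 0" --pt "1 15 16 0 0" --pt "1 5 10 0 0" --pt "1 0 0 0 0" --pt "1 0 0 0 0"

```text
clock: 3.9
tool_pos: [626.1, 125.8, 189.8]
tool_rot: [[-0.0, 1.0, -0.003], [1.0, 0.0, -0.0], [-0.0, -0.003, -1.0]]
force: [-0.6, 0.2, -0.9]
grip_width: 25.2
```

```bash
python3 -c "
from fit import *
go(632.5,212.2)
snap('wrist','w2')
W,c,uv=cloud('wrist','w2')
x,y=632.5,212.2
P=W[(np.hypot(W[:,0]-x,W[:,1]-y)<60)&(W[:,2]>10)&(W[:,2]<18)]
print(len(P),sqfit(P,31.5,[x,y]))
T=readout.observe()['tool_pos'];r=W[(np.hypot(W[:,0]-T[0],W[:,1]-T[1])<60)&(W[:,2]<T[2]-30)&(W[:,2]>60)]
print(len(r),r[:,2].min() if len(r) else '')
q=r[r[:,2]<T[2]-40]
print(sqfit(q,21.5,T[:2]))
"
```

```text
T [626.1 125.8 189.8] jaw yaw 0.01 tool delta [86.4  6.4 -0.1] t 3.9 j [ 7. 15. 81. -0. 84.  7.] F [-0.6  0.2 -0.9] w 25.2 tilt 0.15
1454 (array([632.86304625, 213.63364943, -11.55430262]), np.float64(0.6717907036270478))
1784 110.78278256592706
(array([625.91607252, 125.57237475,  32.73631059]), np.float64(0.058541690584896895))
```

View pics/w2.png

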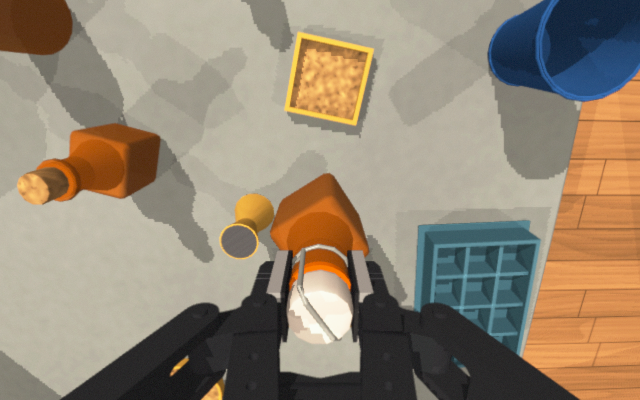

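The wrist view shows the coaster at about (330,80) and the bottle held straight, at yaw 32.7. I'll go over the coaster and turn +44.4.

Emit:
send_rows --pt "1 12 1 0 0" --pt "1 28 2 0 0" --pt "1 28 2 0 0" --pt "1 15 1 0 0" --pt "1 4.5 0.8 0 3.4" --pt "1 0 0 0 7" --pt "1 0 0 0 8" --pt "1 0 0 0 8" --pt "1 0 0 0 8" --pt "1 0 0 0 7" --pt "1 0 0 0 3" --pt "1 0 0 0 0" --pt "1 0 0 0 0"

```text
clock: 5.25
tool_pos: [633.7, 213.4, 191.4]
tool_rot: [[0.698, 0.716, -0.0], [0.716, -0.698, -0.0], [-0.0, 0.0, -1.0]]
force: [-0.3, -1.2, -1.7]
grip_width: 25.1
```

```bash
python3 -c "
from fit import *
go(632.8,213.3,87)
snap('wrist','w3')
W,c,uv=cloud('wrist','w3')
x,y=632.5,212.2
P=W[(np.hypot(W[:,0]-x,W[:,1]-y)<60)&(W[:,2]>10)&(W[:,2]<18)]
print(len(P),sqfit(P,31.5,[x,y]))
T=readout.observe()['tool_pos'];r=W[(np.hypot(W[:,0]-T[0],W[:,1]-T[1])<60)&(W[:,2]<T[2]-40)&(W[:,2]>60)]
print(sqfit(r,21.5,T[:2]))
"
```

```text
T [633.7 213.4 191.4] jaw yaw -44.3 tool delta [ -0.7  -0.5 104.4] t 5.25 j [14. 19. 76. -0. 85. 59.] F [-0.3 -1.2 -1.7] w 25.1 tilt 0.01
836 (array([633.19830648, 213.75128625, -11.61944459]), np.float64(0.6794789906790794))
(array([633.15235035, 213.32428134, -11.56578152]), np.float64(0.06053496076163749))
```

View pics/w3.png

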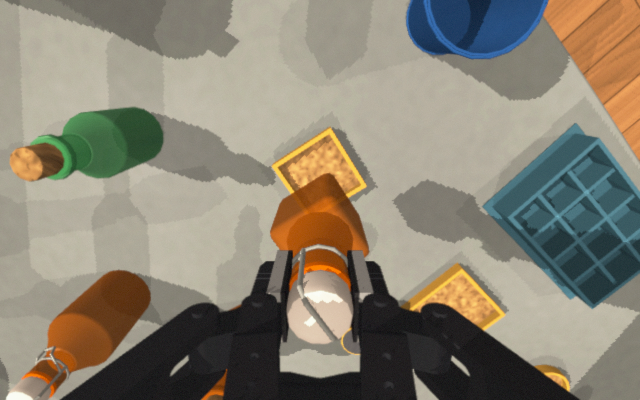

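The bottle and coaster yaws agree (−11.57 and −11.62) and so do their centres. I'll lower it.

Emit:
send_rows --pt "1 -0.6 -0.3 12 0" --pt "1 0 0 25 0" --pt "1 0 0 25 0" --pt "1 0 0 20 0" --pt "1 0 0 12 0" --pt "1 0 0 4 0" --pt "1 0 0 2 0" --pt "1 0 0 1 0" --pt "1 0 0 1 0" --pt "1 0 0 1 0" --pt "1 0 0 0 0" --pt "1 0 0 0 0"

```text
clock: 6.5
tool_pos: [633.3, 213.3, 88.6]
tool_rot: [[0.7, 0.714, 0.0], [0.714, -0.7, 0.0], [0.0, 0.0, -1.0]]
force: [-0.2, 0.7, -2.6]
grip_width: 25.0
```

```bash
python3 -c "
from fit import *
go(632.8,213.3,87)"
```

```text
T [633.3 213.3  88.6] jaw yaw -44.4 tool delta [-0.4 -0.4  1.6] t 6.5 j [14. 24. 81.  0. 75. 59.] F [-0.2  0.7 -2.6] w 25.0 tilt 0.02
```

Emit:
send_rows --pt "1 0 0 0.6 0" --pt "1 0 0 0.6 0" --pt "1 0 0 0.5 0" --pt "1 0 0 0 0"

```text
clock: 6.9
tool_pos: [633.4, 213.4, 87.2]
tool_rot: [[0.7, 0.714, 0.001], [0.714, -0.7, 0.0], [0.0, 0.0, -1.0]]
force: [-1.8, -0.2, 4.5]
grip_width: 25.2
```

In contact, at +4.5 N. I'll release and lift.

Emit:
send_rows --pt "0.6 0 0 0 0" --pt "0.5 0 0 0 0" --pt "0.3 0 0 0 0" --pt "0 0 0 0 0" --pt "0 0 0 0 0" --pt "0 0 0 0 0" --pt "0 0 0 -10 0" --pt "0 0 0 -30 0" --pt "0 0 0 -40 0" --pt "0 0 0 -40 0" --pt "0 0 0 -20 0" --pt "0 0 0 0 0"

```text
clock: 8.1
tool_pos: [635.6, 213.9, 233.1]
tool_rot: [[0.7, 0.714, 0.009], [0.714, -0.7, 0.002], [0.008, 0.005, -1.0]]
force: [-0.1, -0.6, 0.2]
grip_width: 85.2
```

```bash
python3 -c "
from fit import *
go(374.5,269.3)
snap('wrist','w4')
W,c,uv=cloud('wrist','w4')
x,y=633,213
r=W[(np.hypot(W[:,0]-x,W[:,1]-y)<60)&(W[:,2]<60)&(W[:,2]>20)]
print(len(r),sqfit(r,21.5,[x,y]))
r=W[(np.hypot(W[:,0]-x,W[:,1]-y)<40)&(W[:,2]<125)&(W[:,2]>80)]
print(len(r),circ(r,13,[x,y]), r[:,2].max())
"
```

```text
T [635.6 213.9 233.1] jaw yaw -44.4 tool delta [-143.1 -225.3   -2.2] t 8.1 j [14. 18. 73. -0. 88. 59.] F [-0.1 -0.6  0.2] w 85.2 tilt 0.53
422 (array([633.13631572, 213.25930712,  78.18941153]), np.float64(0.10730421771566688))
960 [633.110508   213.42909783] 124.99698075363688
```

View pics/w4.png

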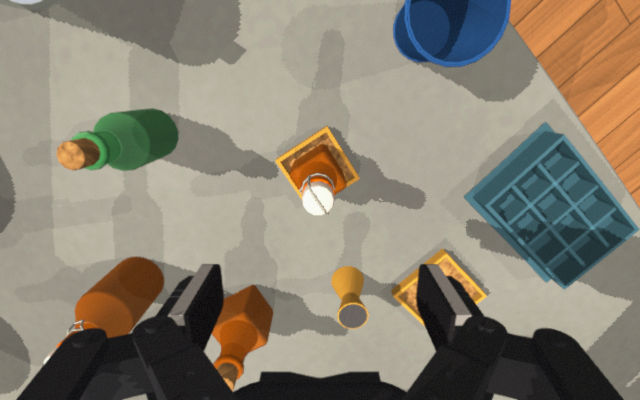

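square_small stands in its coaster, central and in line (bottle at 633.1, 213.3, yaw −11.8). Next is round_large. Its neck is round, so I'll keep the jaw yaw.

Emit:
send_rows --pt "0 -11 -17 0 0" --pt "0 -18 -29 0 0" --pt "0 -18 -29 0 0" --pt "0 -18 -29 0 0" --pt "0 -18 -29 0 0" --pt "0 -18 -29 0 0" --pt "0 -18 -29 0 0" --pt "0 -14 -20 0 0" --pt "0 -9 -14 0 0" --pt "0 0 0 0 0" --pt "0 0 0 0 0"

```text
clock: 9.25
tool_pos: [372.7, 269.0, 225.6]
tool_rot: [[0.699, 0.715, -0.001], [0.715, -0.699, -0.001], [-0.001, -0.0, -1.0]]
force: [-0.2, 0.7, -0.6]
grip_width: 85.5
```

```bash
cat >> fit.py <<'E'
def look(f,k,x,y):
    snap('wrist',f); W,c,uv=cloud('wrist',f); h,H,zn,zb=B[k][2:]
    w=W[np.hypot(W[:,0]-x,W[:,1]-y)<60]
    nk=w[(w[:,2]>zn+2)&(w[:,2]<H-8)&(np.hypot(w[:,0]-x,w[:,1]-y)<40)]
    b=w[(w[:,2]>20)&(w[:,2]<zb-4)]
    tp=w[(w[:,2]>H-25)&(w[:,2]<H+12)]
    print('neck',len(nk),circ(nk,13,[x,y]) if len(nk)>10 else'','body',len(b),(sqfit(b,h,[x,y]) if 'square' in k else circ(b,h,[x,y])) if len(b)>20 else '','top',np.percentile(tp[:,2],97) if len(tp) else '')
E
python3 -c "
from fit import *
go(374.5,269.3)
look('w5','round_large',374.5,269.3)
"
```

```text
T [372.7 269.  225.6] jaw yaw -44.36 tool delta [ 1.4  1.1 -0. ] t 9.25 j [ 29. -15. 107.  -0.  88.  74.] F [-0.2  0.7 -0.6] w 85.5 tilt 0.07
neck 516 [372.91469557 269.50827945] body 475 [372.6340239  269.08641301] top 151.39355900919344
```

View pics/w5.png

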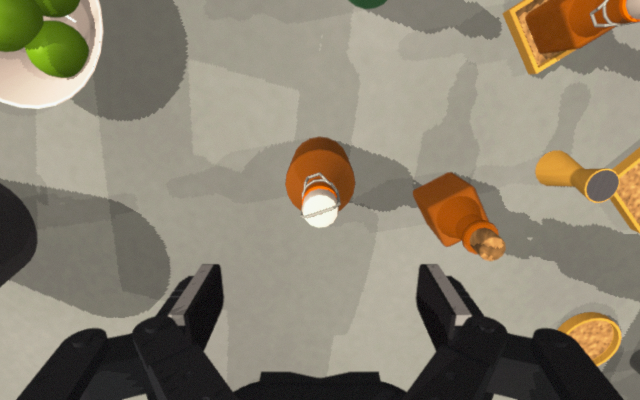

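The white stopper at (320,208) is centred between the pads, and the corked bottle at (460,215) is clear. I'll descend and grip.

Emit:
send_rows --pt "0 0.4 0 14 0" --pt "0 0 0 30 0" --pt "0 0 0 30 0" --pt "0 0 0 25 0" --pt "0 0 0 14 0" --pt "0 0 0 0 0" --pt "1 0 0 0 0" --pt "1 0 0 0 0" --pt "1 0 0 0 0" --pt "1 0 0 0 0" --pt "1 0 0 0 0" --pt "1 0 0 0 0" --pt "1 0 0 0 0" --pt "1 0 0 0 0" --force 60

```text
clock: 10.7
tool_pos: [374.0, 270.0, 114.8]
tool_rot: [[0.7, 0.715, 0.002], [0.715, -0.7, 0.001], [0.002, 0.001, -1.0]]
force: [-0.9, -0.6, 5.4]
grip_width: 24.8
```

```bash
python3 -c "
from fit import *
go(461,-152)"
```

```text
T [374.  270.  114.8] jaw yaw -44.4 tool delta [-2.407e+02  3.573e+02 -2.000e-01] t 10.7 j [ 29. -10. 114.  -0.  75.  74.] F [-0.9 -0.6  5.4] w 24.8 tilt 0.11
```

Emit:
send_rows --pt "1 0 0 -5 0" --pt "1 0 0 -15 0" --pt "1 0 0 -30 0" --pt "1 0 0 -35 0" --pt "1 0 0 -35 0" --pt "1 0 0 -25 0" --pt "1 0 0 -10 0" --pt "1 0 0 0 0"

```text
clock: 11.5
tool_pos: [373.8, 269.8, 269.6]
tool_rot: [[0.7, 0.714, 0.002], [0.714, -0.7, 0.001], [0.002, 0.001, -1.0]]
force: [0.8, -0.3, -4.6]
grip_width: 24.7
```

Emit:
send_rows --pt "1 -8 12 0 0" --pt "1 -18 27 0 0" --pt "1 -22 33 0 0" --pt "1 -22 33 0 0" --pt "1 -22 33 0 0" --pt "1 -22 33 0 0" --pt "1 -22 33 0 0" --pt "1 -22 33 0 0" --pt "1 -22 33 0 0" --pt "1 -22 33 0 0" --pt "1 -18 27 0 0" --pt "1 -12 17 0 0" --pt "1 -8 10 0 0" --pt "1 0 0 0 0" --pt "1 0 0 0 0"

```text
clock: 13.0
tool_pos: [459.9, -150.9, 267.4]
tool_rot: [[0.7, 0.714, -0.002], [0.714, -0.7, 0.001], [-0.0, -0.002, -1.0]]
force: [0.3, 0.4, -4.6]
grip_width: 24.8
```

```bash
cat >> fit.py <<'E'
def lookc(f,k,snapit=True):
    if snapit: snap('wrist',f)
    W,c,uv=cloud('wrist',f); x,y,h=C[k]
    P=W[(np.hypot(W[:,0]-x,W[:,1]-y)<70)&(W[:,2]>10)&(W[:,2]<18)]
    print('coaster',len(P),(sqfit(P,h+2,[x,y]) if 'square' in k else circ(P,h+2,[x,y])) if len(P)>20 else '')
    T=np.load('pics/'+f+'.npz')['T']; zb=T[2]-B[k][4]+B[k][5]+0
    hh=B[k][2]; zt=T[2]-(112 if 'large' in k else 82)+B[k][5]
    r=W[(np.hypot(W[:,0]-T[0],W[:,1]-T[1])<65)&(W[:,2]<zt-4)&(W[:,2]>zt-70)]
    print('held body',len(r),(sqfit(r,hh,T[:2]) if 'square' in k else circ(r,hh,T[:2])) if len(r)>20 else '')
E
python3 -c "
from fit import *
go(461,-152)
lookc('w6','round_large')
"
```

```text
T [ 459.9 -150.9  267.4] jaw yaw -44.41 tool delta [-0.   1.5 -0. ] t 13.0 j [-24. -11. 100.   0.  92.  20.] F [ 0.3  0.4 -4.6] w 24.8 tilt 0.14
coaster 495 [ 461.37480363 -151.62589906]
held body 1953 [ 458.36152594 -151.79494643]
```

View pics/w6.png

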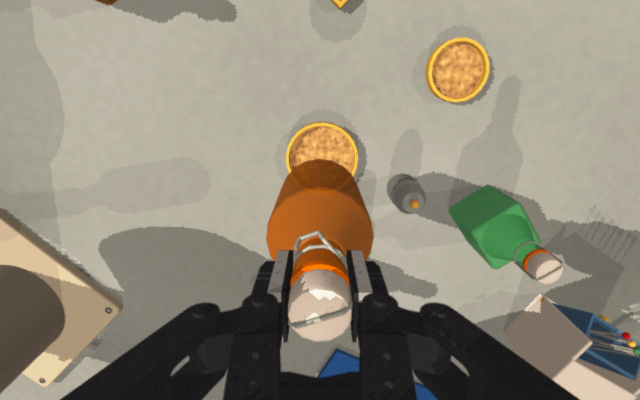

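The held body sits at (458.4, −151.8) against the coaster at (461.3, −151.7). I'll correct that and lower the bottle.

Emit:
send_rows --pt "1 2.1 2 0 0" --pt "1 0 0 15 0" --pt "1 0 0 30 0" --pt "1 0 0 30 0" --pt "1 0 0 30 0" --pt "1 0 0 20 0" --pt "1 0 0 11 0" --pt "1 0 0 5 0" --pt "1 0 0 2 0" --pt "1 0 0 1 0" --pt "1 0 0 1 0" --pt "1 0 0 0.7 0" --pt "1 0 0 0 0"

```text
clock: 14.35
tool_pos: [463.6, -151.7, 123.3]
tool_rot: [[0.7, 0.714, 0.001], [0.714, -0.7, -0.0], [0.0, 0.001, -1.0]]
force: [0.1, 0.1, -4.3]
grip_width: 24.9
```

```bash
python3 -c "
from fit import *
go(461.3,-151.7,119.8)"
```

```text
T [ 463.6 -151.7  123.3] jaw yaw -44.4 tool delta [-1.6 -1.7  3.5] t 14.35 j [-24.  -6. 110.  -0.  76.  20.] F [ 0.1  0.1 -4.3] w 24.9 tilt 0.04
```

Emit:
send_rows --pt "1 0 -0.8 1.5 0" --pt "1 0 0 0.8 0" --pt "1 0 0 0.6 0" --pt "1 0 0 0.5 0" --pt "1 0 0 0 0"

```text
clock: 14.85
tool_pos: [462.9, -151.1, 119.9]
tool_rot: [[0.7, 0.714, 0.0], [0.714, -0.7, -0.0], [0.0, 0.0, -1.0]]
force: [-2.1, 1.7, 0.7]
grip_width: 25.0
```

Emit:
send_rows --pt "1 0 0 0.4 0" --pt "1 0 0 0 0"

```text
clock: 15.05
tool_pos: [463.1, -151.1, 119.9]
tool_rot: [[0.7, 0.714, 0.001], [0.714, -0.7, -0.0], [0.0, 0.001, -1.0]]
force: [-2.3, 1.7, 4.2]
grip_width: 24.5
```

Emit:
send_rows --pt "0.6 0 0 0 0" --pt "0.5 0 0 0 0" --pt "0.3 0 0 0 0" --pt "0 0 0 0 0" --pt "0 0 0 0 0" --pt "0 0 0 0 0" --pt "0 0 0 -10 0" --pt "0 0 0 -30 0" --pt "0 0 0 -40 0" --pt "0 0 0 -30 0" --pt "0 0 0 -10 0" --pt "0 0 0 0 0"

```text
clock: 16.25
tool_pos: [463.9, -151.5, 241.4]
tool_rot: [[0.7, 0.714, 0.004], [0.714, -0.7, -0.002], [0.001, 0.004, -1.0]]
force: [-0.6, -0.3, -0.4]
grip_width: 85.6
```

```bash
python3 -c "
from fit import *
go(384.3,-289.6)
look('w7','round_large',461,-152)
lookc('w7','round_large',False)
"
```

```text
T [ 463.9 -151.5  241.4] jaw yaw -44.4 tool delta [-1.544e+02  3.970e+01 -1.000e-01] t 16.25 j [-24. -11. 102.   0.  88.  20.] F [-0.6 -0.3 -0.4] w 85.6 tilt 0.24
neck 505 [ 462.26308696 -151.27222428] body 425 [ 461.81358486 -151.95286547] top 156.26662963267734
coaster 582 [ 460.97591559 -151.93311797]
held body 1063 [ 451.782927   -177.51618988]
```

View pics/w7.png

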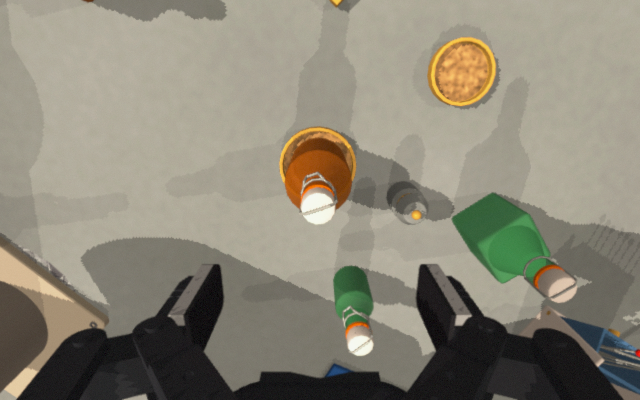

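round_large is in: body (461.8, −152.0), coaster (461.1, −151.9), top 156. Next is round_small.

Emit:
send_rows --pt "0 -12 3 0 0" --pt "0 -30 8 0 0" --pt "0 -34 9 0 0" --pt "0 -34 9 0 0" --pt "0 -26 6.5 10 0" --pt "0 -18 4 25 0" --pt "0 0 0 25 0" --pt "0 0 0 12 0" --pt "0 0 0 0 0" --pt "0 0 0 0 0"

```text
clock: 17.3
tool_pos: [383.2, -288.5, 167.1]
tool_rot: [[0.699, 0.715, -0.001], [0.715, -0.699, 0.001], [-0.0, -0.001, -1.0]]
force: [-0.5, 0.3, 0.3]
grip_width: 85.8
```

```bash
python3 -c "
from fit import *
look('w8','round_small',384.3,-289.6)
go(384.3,-289.6,82)
"
```

```text
neck 686 [ 384.12877354 -289.28809381] body 400 [ 383.88445382 -289.81636903] top 121.12620436556229
T [ 383.7 -288.8  167.9] jaw yaw -44.36 tool delta [-0.2  0.9 85.9] t 17.35 j [-43.  -9. 108.   0.  81.   1.] F [-0.2 -1.   0.8] w 85.4 tilt 0.05
```

View pics/w8.png

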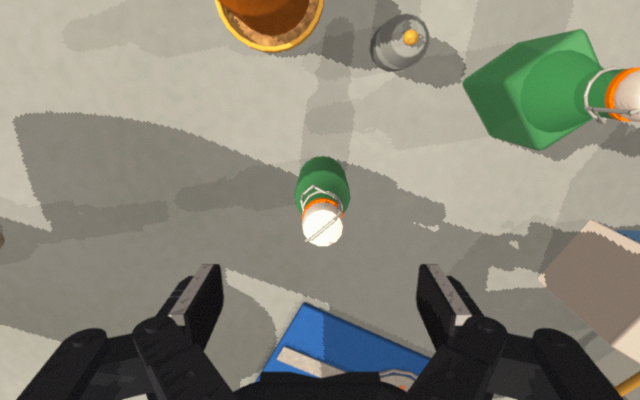

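The stopper at (322,226) is centred and nothing is near the fingers. I'll descend and grip.

Emit:
send_rows --pt "0 -0.2 0.8 25 0" --pt "0 0 0 25 0" --pt "0 0 0 22 0" --pt "0 0 0 13 0" --pt "0 0 0 0 0" --pt "1 0 0 0 0" --pt "1 0 0 0 0" --pt "1 0 0 0 0" --pt "1 0 0 0 0" --pt "1 0 0 0 0" --pt "1 0 0 0 0" --pt "1 0 0 0 0" --pt "1 0 0 0 0" --force 40

```text
clock: 18.65
tool_pos: [384.2, -289.9, 83.0]
tool_rot: [[0.7, 0.714, 0.001], [0.714, -0.7, -0.001], [0.0, 0.002, -1.0]]
force: [-0.5, 1.1, 6.7]
grip_width: 25.5
```

```bash
python3 -c "
from fit import *
go(638.5,-186)"
```

```text
T [ 384.2 -289.9   83. ] jaw yaw -44.4 tool delta [2.521e+02 1.089e+02 2.000e-01] t 18.65 j [-43.  -4. 113.   0.  71.   1.] F [-0.5  1.1  6.7] w 25.5 tilt 0.09
```

Emit:
send_rows --pt "1 0 0 -5 0" --pt "1 0 0 -15 0" --pt "1 0 0 -30 0" --pt "1 0 0 -35 0" --pt "1 0 0 -20 0" --pt "1 0 0 -10 0" --pt "1 11 5 0 0" --pt "1 27 12 0 0" --pt "1 33 14 0 0" --pt "1 33 14 0 0" --pt "1 33 14 0 0" --pt "1 33 14 0 0" --pt "1 33 14 0 0" --pt "1 26 12 0 0" --pt "1 15 7 0 0" --pt "1 8 3 0 0" --pt "1 0 0 0 0" --pt "1 0 0 0 0"

```text
clock: 20.45
tool_pos: [637.1, -185.5, 195.9]
tool_rot: [[0.7, 0.714, -0.002], [0.714, -0.7, 0.0], [-0.001, -0.002, -1.0]]
force: [-1.0, 0.3, -1.5]
grip_width: 25.1
```

```bash
python3 -c "
from fit import *
lookc('w9','round_small')
go(638.5,-186,88)
"
```

```text
coaster 611 [ 638.76161953 -185.82653981]
held body 1559 [ 636.50461394 -185.47578589]
T [ 637.  -185.9  196.4] jaw yaw -44.43 tool delta [  1.    1.2 108.4] t 20.5 j [-21.  18.  76.  -0.  85.  24.] F [-0.3 -0.8 -1.5] w 25.2 tilt 0.08
```

View pics/w9.png

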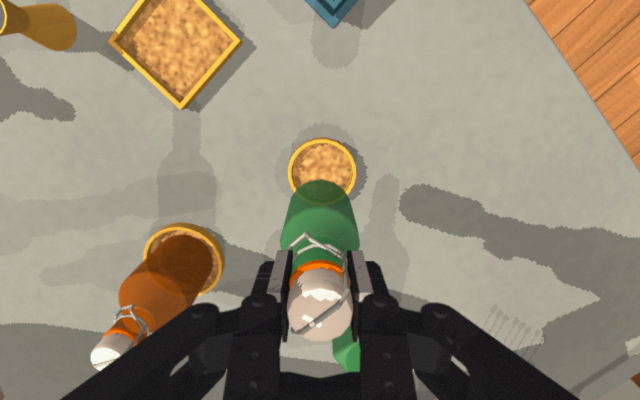

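The bottle is in line with the coaster at (322,170), so only a 2 mm correction is needed before lowering.

Emit:
send_rows --pt "1 1.2 1.6 0 0" --pt "1 0 0 12 0" --pt "1 0 0 28 0" --pt "1 0 0 28 0" --pt "1 0 0 20 0" --pt "1 0 0 11 0" --pt "1 0 0 4 0" --pt "1 0 0 1.5 0" --pt "1 0 0 1 0" --pt "1 0 0 0 0" --pt "1 0 0 0 0"

```text
clock: 21.6
tool_pos: [640.5, -186.1, 92.7]
tool_rot: [[0.7, 0.715, 0.002], [0.715, -0.7, -0.001], [0.001, 0.002, -1.0]]
force: [-0.2, -0.2, -1.3]
grip_width: 25.2
```

```bash
python3 -c "
from fit import *
go(638.7,-186,88)
"
```

```text
T [ 640.5 -186.1   92.7] jaw yaw -44.4 tool delta [-1.2 -1.4  4.7] t 21.6 j [-21.  23.  82.  -0.  75.  24.] F [-0.2 -0.2 -1.3] w 25.2 tilt 0.09
```

Emit:
send_rows --pt "1 -0.5 -0.5 2 0" --pt "1 0 0 1 0" --pt "1 0 0 0.7 0" --pt "1 0 0 0.6 0" --pt "1 0 0 0.5 0" --pt "1 0 0 0 0"

```text
clock: 22.2
tool_pos: [639.5, -185.9, 88.1]
tool_rot: [[0.7, 0.715, 0.001], [0.715, -0.7, -0.0], [0.0, 0.001, -1.0]]
force: [-3.5, 1.7, 7.3]
grip_width: 25.2
```

In contact, at +7.3 N. I'll release.

Emit:
send_rows --pt "0.6 0 0 0 0" --pt "0.5 0 0 0 0" --pt "0.3 0 0 0 0" --pt "0 0 0 0 0" --pt "0 0 0 0 0" --pt "0 0 0 0 0" --pt "0 0 0 -10 0" --pt "0 0 0 -30 0" --pt "0 0 0 -40 0" --pt "0 0 0 -40 0" --pt "0 0 0 -25 0" --pt "0 0 0 -10 0" --pt "0 0 0 0 0"

```text
clock: 23.5
tool_pos: [640.1, -186.2, 244.1]
tool_rot: [[0.7, 0.715, 0.004], [0.715, -0.7, -0.001], [0.002, 0.003, -1.0]]
force: [-0.6, 0.7, 0.7]
grip_width: 85.4
```

```bash
python3 -c "
from fit import *
look('w10','round_small',638.7,-186)
lookc('w10','round_small',False)
go(553.9,-344.4,112)
"
```

```text
neck 352 [ 639.68678029 -184.85277883] body 196 [ 639.39273791 -185.70905351] top 126.09430441483568
coaster 529 [ 638.51773784 -186.12492469]
held body 0 
T [ 639.3 -185.9  241.7] jaw yaw -44.4 tool delta [-173.    49.9  129.7] t 23.55 j [-21.  17.  73.  -0.  90.  24.] F [-0.2 -1.  -0.2] w 85.6 tilt 0.02
```

View pics/w10.png

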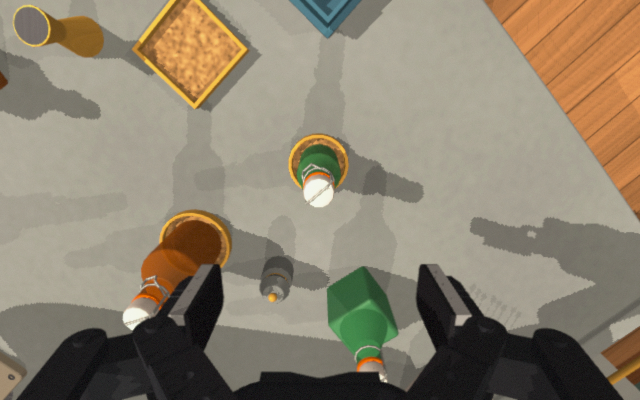

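round_small is in: body (639.4, −185.7), coaster (638.5, −186.1), top 126. Last is square_large.

Emit:
send_rows --pt "0 -12 3.5 0 0" --pt "0 -30 9 0 0" --pt "0 -34 10 0 0" --pt "0 -34 10 0 0" --pt "0 -31 8.4 0 0" --pt "0 -20 6 0 0" --pt "0 -12 3 0 0" --pt "0 0 0 0 0" --pt "0 0 0 0 0"

```text
clock: 24.45
tool_pos: [553.6, -343.8, 240.8]
tool_rot: [[0.7, 0.714, -0.001], [0.714, -0.7, 0.001], [0.0, -0.002, -1.0]]
force: [0.6, 0.5, 0.1]
grip_width: 85.6
```

```bash
python3 -c "
from fit import *
look('w11','square_large',553.9,-344.4)
go(553.9,-344.4,112)
"
```

```text
neck 382 [ 554.11202887 -344.33285794] body 556 (array([ 553.87997617, -344.28286166,   80.95855325]), np.float64(0.046060366771829606)) top 151.24151163836532
T [ 554.  -343.5  241.1] jaw yaw -44.36 tool delta [ -0.8   0.7 129.1] t 24.5 j [-36.  15.  75.   0.  89.   8.] F [ 0.6 -0.4 -0.6] w 85.1 tilt 0.07
```

View pics/w11.png

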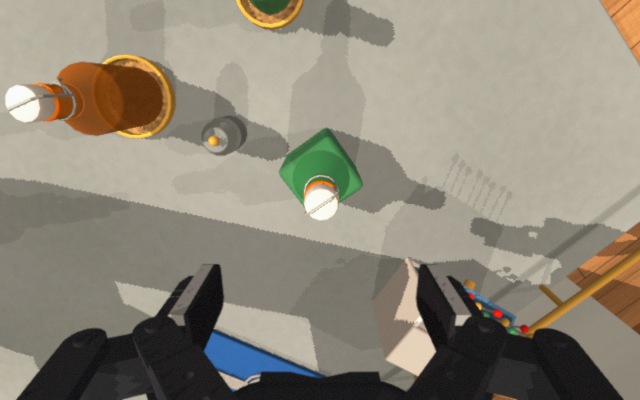

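The stopper at (321,203) is centred. The skewer box on the right looks close, so I'll check its height and position before descending.

```bash
python3 -c "
from fit import *
for n,f in(('scene','scene0'),('side','side0'),('wrist','w11')):
  W,c,uv=cloud(n,f)
  d=np.hypot(W[:,0]-553.9,W[:,1]+344.4)
  m=(d>50)&(d<110)&(W[:,2]>50)&(W[:,2]<215)
  P=W[m]; print(n,len(P),P.min(0).round() if len(P) else '',P.max(0).round() if len(P) else '')
  m=(W[:,0]>450)&(W[:,0]<750)&(W[:,1]<-400)&(W[:,1]>-560)&(W[:,2]>30)&(W[:,2]<215);P=W[m];print('  box',len(P),P.min(0).round() if len(P) else '',P.max(0).round() if len(P) else '')
"
```

```text
scene 103 [ 494. -266.   50.] [ 522. -242.   70.]
  box 1202 [ 471. -560.   30.] [ 592. -507.  117.]
side 104 [ 490. -264.   50.] [ 518. -245.   68.]
  box 2019 [ 469. -560.   30.] [ 592. -507.  115.]
wrist 555 [ 493. -265.   50.] [ 521. -241.   69.]
  box 3780 [ 470. -560.   30.] [ 592. -505.  115.]
```

Its near side is at y = −507, well clear. I'll descend and grip.

Emit:
send_rows --pt "0 -0.6 0.6 14 0" --pt "0 0 0 30 0" --pt "0 0 0 35 0" --pt "0 0 0 30 0" --pt "0 0 0 15 0" --pt "0 0 0 4 0" --pt "0 0 0 0 0" --pt "1 0 0 0 0" --pt "1 0 0 0 0" --pt "1 0 0 0 0" --pt "1 0 0 0 0" --pt "1 0 0 0 0" --pt "1 0 0 0 0" --pt "1 0 0 0 0" --pt "1 0 0 0 0" --force 60

```text
clock: 26.0
tool_pos: [554.1, -345.4, 114.8]
tool_rot: [[0.7, 0.714, 0.001], [0.714, -0.7, -0.001], [0.0, 0.001, -1.0]]
force: [-1.8, 1.6, 6.1]
grip_width: 24.8
```

```bash
python3 -c "
from fit import *
go(629.2,-7.8)"
```

```text
T [ 554.1 -345.4  114.8] jaw yaw -44.4 tool delta [ 2.938e+02 -1.826e+02 -1.000e-01] t 26.0 j [-36.  20.  83.   0.  77.   8.] F [-1.8  1.6  6.1] w 24.8 tilt 0.05
```

Emit:
send_rows --pt "1 0 0 -5 0" --pt "1 0 0 -15 0" --pt "1 0 0 -30 0" --pt "1 0 0 -35 0" --pt "1 0 0 -35 0" --pt "1 0 0 -25 0" --pt "1 0 0 -10 0" --pt "1 0 0 0 0"

```text
clock: 26.8
tool_pos: [554.5, -345.8, 271.1]
tool_rot: [[0.7, 0.714, 0.003], [0.714, -0.7, -0.002], [0.0, 0.004, -1.0]]
force: [0.8, -0.4, -3.1]
grip_width: 24.8
```

Emit:
send_rows --pt "1 10 -6 0 0" --pt "1 24 -15 0 0" --pt "1 30 -19 0 0" --pt "1 30 -19 0 0" --pt "1 30 -19 0 0" --pt "1 30 -19 0 0" --pt "1 30 -19 0 0" --pt "1 30 -19 0 0" --pt "1 30 -18 0 0" --pt "1 24 -15 0 0" --pt "1 16 -10 0 0" --pt "1 9.8 -4.6 0 0" --pt "1 0 0 0 -3" --pt "1 0 0 0 -4" --pt "1 0 0 0 -2.2" --pt "1 0 0 0 0" --pt "1 0 0 0 0"

```text
clock: 28.5
tool_pos: [628.4, -7.7, 267.6]
tool_rot: [[0.578, 0.816, -0.002], [0.816, -0.578, 0.0], [-0.001, -0.002, -1.0]]
force: [-0.4, -0.1, -3.7]
grip_width: 25.0
```

```bash
python3 -c "
from fit import *
lookc('w12','square_large')
go(629.2,-7.8,119.8)
"
```

```text
coaster 668 (array([ 6.29495709e+02, -7.41311707e+00,  5.79479436e-02]), np.float64(0.6568290580446473))
held body 3221 (array([ 6.27519093e+02, -7.09203207e+00,  8.16910605e-02]), np.float64(0.6529520859693173))
T [628.5  -7.7 267.9] jaw yaw -35.29 tool delta [  0.4   0.8 148.1] t 28.55 j [-5. 11. 77. -0. 92. 30.] F [ 0.1 -0.7 -2. ] w 24.3 tilt 0.08
```

View pics/w12.png

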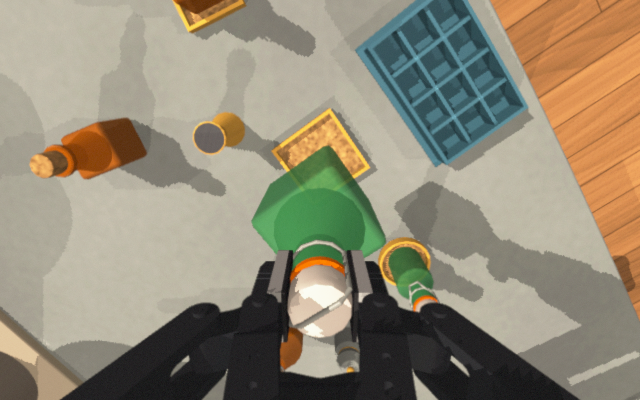

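The yaws agree (0.08 and 0.06). I'll make the small shift and lower it.

Emit:
send_rows --pt "1 0.6 1.2 0 0" --pt "1 0 0 15 0" --pt "1 0 0 30 0" --pt "1 0 0 30 0" --pt "1 0 0 30 0" --pt "1 0 0 20 0" --pt "1 0 0 12 0" --pt "1 0 0 4 0" --pt "1 0 0 2 0" --pt "1 0 0 1 0" --pt "1 0 0 0 0" --pt "1 0 0 0 0"

```text
clock: 29.75
tool_pos: [630.9, -7.8, 126.0]
tool_rot: [[0.576, 0.817, 0.002], [0.817, -0.576, -0.0], [0.001, 0.002, -1.0]]
force: [0.6, -0.1, -2.4]
grip_width: 25.1
```

```bash
python3 -c "
from fit import *
go(629.2,-7.8,119.8)
"
```

```text
T [630.9  -7.8 126. ] jaw yaw -35.2 tool delta [-1.  -1.5  6.2] t 29.75 j [-5. 16. 87. -0. 77. 30.] F [ 0.6 -0.1 -2.4] w 25.1 tilt 0.11
```

Emit:
send_rows --pt "1 0 0 2.5 0" --pt "1 0 0 1.5 0" --pt "1 0 0 0.8 0" --pt "1 0 0 0.6 0" --pt "1 0 0 0.5 0" --pt "1 0 0 0 0"

```text
clock: 30.35
tool_pos: [630.4, -7.6, 119.8]
tool_rot: [[0.576, 0.817, 0.001], [0.817, -0.576, 0.0], [0.0, 0.0, -1.0]]
force: [-3.3, 1.0, 5.1]
grip_width: 24.5
```

Emit:
send_rows --pt "0.6 0 0 0 0" --pt "0.5 0 0 0 0" --pt "0.3 0 0 0 0" --pt "0 0 0 0 0" --pt "0 0 0 0 0" --pt "0 0 0 0 0" --pt "0 0 0 -10 0" --pt "0 0 0 -30 0" --pt "0 0 0 -40 0" --pt "0 0 0 -40 0" --pt "0 0 0 -20 0" --pt "0 -20 0 0 0" --pt "0 -40 0 0 0" --pt "0 -40 0 0 0" --pt "0 -20 0 0 0" --pt "0 0 0 0 0" --pt "0 0 0 0 0"

```text
clock: 32.05
tool_pos: [561.3, -105.9, 259.8]
tool_rot: [[0.577, 0.817, 0.001], [0.817, -0.577, 0.0], [0.001, 0.001, -1.0]]
force: [-0.3, -0.1, 0.2]
grip_width: 85.2
```

Run:
```python
from fit import *
snap('scene','scene1');snap('side','side1')
look('w13','square_large',629.5,-7.5); lookc('w13','square_large',False)
cl=clouds([('scene','scene1'),('side','side1')])
for k in B:
    h,H,zn,zb=B[k][2:]
    x,y=C[k][:2] if k in C else B[k][:2]
    off=5 if k in C else 0
    for n,(W,c,uv) in cl.items():
        w=W[np.hypot(W[:,0]-x,W[:,1]-y)<60]
        nk=w[(w[:,2]>zn+4+off)&(w[:,2]<H-8+off)&(np.hypot(w[:,0]-x,w[:,1]-y)<40)]
        b=w[(w[:,2]>20)&(w[:,2]<zb-2)]
        tp=w[(w[:,2]>H-20)&(w[:,2]<H+14)]
        if len(nk)<10 or len(b)<20: print(k,n,'few');continue
        o=sqfit(b,h,[x,y])[0] if 'square' in k else circ(b,h,[x,y])
        print(k,n,'neck',circ(nk,13,[x,y]).round(1),'body',o.round(1),'top',np.percentile(tp[:,2],97).round(1))
go(600,0)
```

```text
neck 318 [630.41269776  -7.76374811] body 10  top 156.5195248148427
coaster 733 (array([ 6.29351064e+02, -7.86560860e+00,  9.48982884e-02]), np.float64(0.8446927104441075))
held body 0 
round_large scene neck [ 461.6 -151.6] body [ 461.2 -151.8] top 157.6
round_large side neck [ 460.1 -151.8] body [ 460.  -151.6] top 156.2
square_small scene neck [632.5 214. ] body [633.1 214.4 -10.5] top 127.2
square_small side neck [630.8 213.5] body [630.5 214.  -10. ] top 126.2
round_small scene neck [ 639.6 -185.6] body [ 639.2 -185.6] top 127.4
round_small side neck [ 638.  -185.4] body [ 638.1 -185.4] top 126.5
square_large scene neck [630.3  -6.6] body [ 6.302e+02 -6.300e+00  2.000e-01] top 157.5
square_large side neck [628.3  -6.6] body [628.5  -6.2   0.7] top 156.1
corked_square scene neck [441.5 147.4] body [441.8 147.1 -15.6] top 132.0
corked_square side neck [440.6 147.8] body [440.  147.1 -13.9] top 131.2
corked_round scene neck [531.5 365.4] body [531.9 365.8] top 138.0
corked_round side neck [529.1 367.9] body [528.9 366.7] top 136.9
T [ 561.6 -105.   259.1] jaw yaw -35.14 tool delta [107.9 -29.    0. ] t 32.2 j [-16.   2.  88.   0.  90.  19.] F [ 0.2 -0.2 -0.5] w 85.7 tilt 0.03
```

View pics/side1.png

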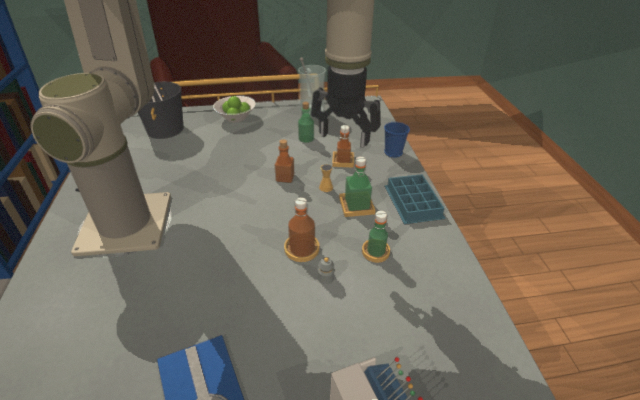

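View pics/w13.png

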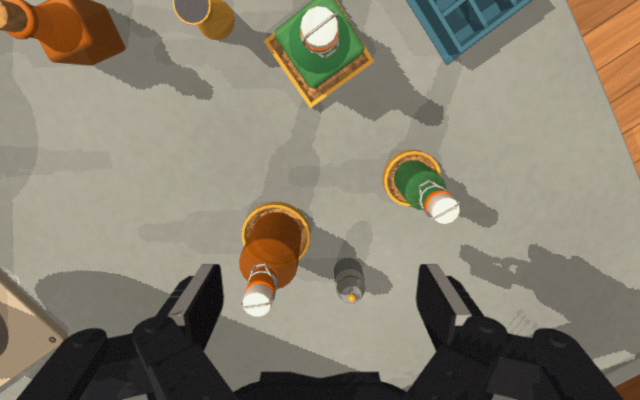

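Side1 shows all four bottles upright in their coasters, at (301,235), (377,240), (358,192) and (344,150). Both corked bottles are where they started, at (285,160) and (306,122). w13 shows the square large bottle in line with its rim at (318,52). I'll hand it in.

```bash
python3 -c "
from bench import finish_job
print(finish_job())"
```

```text
the job is handed in; nothing more can be done
None
```

All four swing-top bottles now stand in their matching coasters, and the job was handed in at about 32 s of the 104 s. I gripped each by the neck, lowered it until the wrist felt contact (4–7 N) and only then let go.

**Final checks:**
- **Height:** each stopper top is about 5–6 mm higher than on the bare table, so all four stand on the cork floor.
- **Centring:** the closest views put each body within about 1–2 mm of its coaster's centre; the gap to the rim is about 8 mm all round.
- **Alignment:** the square bottles are turned within about 0.5° of their coasters in the wrist views. The far cameras put this at up to 1.5°.
- **Upright:** neck and body centres agree to about 1 mm.
- **Corked bottles:** both are unmoved, within about 1 mm of where they started.

**Disagreements:** the side camera reads x about 2 mm lower than the other two, which matches its calibration limit, so I relied on the wrist and scene views. In the last wrist view too little of the large square bottle's body was visible to fit, so its final alignment comes from the two fixed cameras (0.2° and 0.7°) and the wrist view before lowering. No check failed.

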